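Snap the tint plate into a strain viewer's three-point holder

TASK

Fit the magenta tint plate into the empty three-point holder above the strain viewer's lit window: take it off its rest by the metal rim, slide its lowered edge along the two white ledges until it is home under the heads of both brass pins, then let the opposite edge down on the sprung roller and press the rim there until it clicks under, so that the plate lies flat on all three supports, bears on both pins and the roller, and cannot rock. The holder's height is not measured, so feel for it, and push gently, with no more than about 20 N and never on the glass. Leave the amber and blue plates, the tools and the glassware where they are, and let go at the end.

Things in the scene. Friction and masses are not known exactly. Their poses are not given: they have to be found in the camera images.
- viewer: Strain viewer: blue-grey light box, 240 x 280 x 55 mm, fixed to the bench. Origin at bench level under the centre of its lit window, z up; in its frame the box spans x -90 to 150 and y -100 to 180 mm, +x pointing away from the robot. A steel column at (100, 120) mm, 218 mm tall, carries the holder's arm and the black analyser, swung aside 180 to 202 mm above the bench.
- window (a point): Centre of the round lit window on the box top, 55 mm above the bench, on the holder's vertical axis. The aluminium holder ring (74 mm across) is clamped above it at a height no sensor reads: a seated plate's underside (the seat) is 101 to 149 mm above the bench, level, centred on this axis. The ring's top is 16 mm below the seat; at the +y and -y sides nothing is above it: room for fingers.
- pin_side (a point): Point on the box top below the midpoint of the holder's two pins (viewer x = -23 mm, y = +21 and -21 mm). Pin: 5 mm neck; brass head, a cone 5 mm wide 7.5 mm above the seat, 14 mm wide at 12, top at 14: its 45-degree underside bears on the plate's upper bevel. From each pin a slippery white ledge, 5 mm wide, top at seat height, runs to viewer x = -2 mm; the plate's underside slides on it.
- catch_side (a point): Below the sprung catch, on the box top (viewer x = 28). Brass roller, 8 mm thick, 9 mm long along y, axis 12 mm above the seat, reaching in to x = 24; it yields along +x (4 N, +1 N per mm, 8 mm travel). Block behind: x 38 to 68, top 13 mm above the seat. Third support at x = 24.5. Tilt the plate about 30 degrees, pin edge low, to clear the roller; about 10 to 15 N on the rim here snaps it under.
- rack: Wooden rest board 90 x 270 x 12 mm fixed flat on the bench, long side along its y, with three felt bosses (40 mm across, 6 mm high) at y = -90, 0 and +90 mm. A plate lies on each, underside 18 mm above the bench; which is where changes. Origin: centre of the board's underside.
- tint_plate: The magenta tint plate: round black metal cell 56 mm across and 10 mm thick, 2 mm 45-degree bevels on both rims, 0.09 to 0.15 kg; magenta glass 41 mm across, recessed 3 mm in the upper face inside a 7 mm wide metal rim. Origin: centre of its underside; z up through the glass. Its yaw does not matter.
- amber_plate: Bystander: the same cell, 56 x 10 mm, with amber glass, on the rest board. Origin: centre of its underside.
- blue_plate: Bystander: the same cell, 56 x 10 mm, with blue glass, on the rest board. Origin: centre of its underside.
- tweezers: Bystander: steel tweezers with a red end, 125 x 20 x 8 mm, lying along its x between rest board and viewer. Origin near the middle of its underside.
- paddle: Bystander: graphite paddle with a wooden handle, 220 x 50 x 22 mm, lying along its x, blade to +x. Origin near the blade's neck, on the bench.
- marver: Bystander: dark graphite block 90 x 70 x 22 mm. Origin: centre of its underside.
- flask: Bystander: small clear glass flask, 68 mm across, 103 mm tall, standing. Origin: centre of its underside.
Things that resemble listed ones, but are neither listed nor needed, are in the scene too. Leave any green or red look-alike of the tint_plate alone.

How it is judged:
At the end, for the whole second after the job is handed in: the tint plate is snapped into the holder, at rest: centred within 2 mm of the viewer's axis, level within 0.03 rad, bearing on both ledges and the third support below and held by both pin heads and the roller above (horizontal distance between tint_plate and viewer below 0.002 m and angle between the z axis of tint_plate and the z axis of viewer, either way round below 0.03 rad and contact force between tint_plate and ledge_left above 0.2 N and contact force between tint_plate and ledge_right above 0.2 N and contact force between tint_plate and rest above 0.2 N and contact force between tint_plate and pin_left above 0.3 N and contact force between tint_plate and pin_right above 0.3 N and contact force between tint_plate and roller_c0 above 1 N and linear speed of tint_plate below 0.01 m/s); the robot touches nothing.
It fails at once if the plate is forced against the holder: all its contacts there add up to more than 40 N (the springs themselves make 15 to 25 N of this) (contact force between tint_plate and viewer above 40 N).
It fails at once if the fingers press on the tint plate's glass (contact force between the fingers and tint_glass above 1 N).
It fails at once if the amber or the blue plate is moved over 25 mm (distance of any of amber_plate, blue_plate from where it was at the start of the episode above 0.025 m).
It fails at once if a tool or the glassware is moved over 25 mm or the flask is tipped (distance of any of tweezers, paddle, marver, flask from where it was at the start of the episode above 0.025 m or angle between flask's own z axis and vertical above 0.4 rad).
It also fails if it takes over 64 s, if anything falls off the work surface, if the arm or the gripper's body presses on something with over 40 N, if the wrist force passes 120 N, or if a joint passes its speed limit or range.

ROBOT

A 6-joint arm with a two-finger parallel gripper is mounted at the origin on the work surface. World frame = base frame: x ahead of the robot, y to its left, z up, the work surface at z = 0. Lengths are in m, angles in rad, forces in N, time in s.
With the tool pointing down it reaches from about 0.425 to 0.95 m from the base axis. Payload 3.5 kg.
Tool frame: the origin (TCP) lies on the centre line of the jaws, within the pads' length; the fingertips stand 19 mm ahead of it and the grasp point (between the pads) is the TCP; z points along the fingers, x is the direction in which the jaws open and shut, and the axes are right-handed (so a half turn about z gives the same grasp; the last joint's range is limited). The gripper opens to 85 mm and grips with 20 to 120 N. Pads are 22 mm wide; open, the fingers measure 114 mm over their backs; the gripper's body (76 mm by 85 mm) begins 54 mm behind the grasp point. The pads swing forward as they close: fully open they stand 13 mm farther back than shut.
Start: joints at [0.997, 0.286, 1.577, -0, 1.279, -0.15], TCP at [0.278, 0.615, 0.25] pointing down, gripper open.
Joint ranges: [-2.77, 2.77], [-0.9, 2.22], [0.21, 2.48], [-1.53, 4.67], [0.24, 2.81], [-2.84, 2.84]. Speed limits (rad/s): [2.79, 2.79, 3.14, 3.14, 3.14, 3.14].

INTERFACE

Orientations are given as a unit quaternion [w, x, y, z].
In Python, from cell import telemetry, imaging, finish_job gives the robot as it stands.
- The arm moves only by the shell command python3 -m jog 'ROWS'. ROWS is a JSON object of lists of equal length, an entry for each row: "hand": the closure, from 0 (fully open) to 1 (shut); "dp": the shift along the tool's x, y, z in m, a list of three; "rotation": the turn, a rotation vector about the tool's x, y, z in rad, a list of three. A call has 1 to 5 rows; each row shifts and turns the commanded pose from where the row before left it, along the tool's axes as they then stand; what a row does not reach is not made up. A row lasts 1/8 s, in which the tool goes at most 62.5 mm and 10.7 degrees, less where a joint would pass 70% of its speed; a pose out of reach is approached as far as the arm can. A call is refused whole if a number of a shift passes 0.0625 or a number of a turn 0.188, either way. A call with a gripper value outside its range is refused whole. The fingers move at their own pace and stop on an object; the grip force is fixed at half the most. Time passes only in rows, so rows that do not move let the fingers close. It gives the time, the measured TCP pose, the force and the opening at its end, in the units of the state.
- telemetry.get_obs(): the state, without advancing time (a new reading comes with each control period).
- imaging.capture(name): name is "side" or "top" or "wrist"; returns a dict with "frame" (420x560x3 uint8, blue, green, red), "range_z" (420x560 float32, m along the optical axis (not along the pixel's ray), 0 where there is no reading), "K" (3x3 intrinsics, pixels), "R" (3x3) and "t" (3): a world point X has camera coordinates R X + t. Camera axes: x right, y down, z forward; pixel columns grow to the right and rows downward; lengths in m; the calibration is good to about 2 mm. A picture is of the moment at which its call begins.
- finish_job(): hands the job in, once; it reports no verdict.
The state is a dict: "clock": time; "joints": joint angles; "qd": joint speeds; "tau": joint torques, N m; "ee_pos": TCP position; "ee_rot": TCP orientation; "ft_force": force on the tool from outside, world axes, zero at the start; "torque": the same for the moment, N m; "opening": opening from 0.0 (shut) to 1.0 (fully open).
Only numpy, scipy, OpenCV 4.12 (cv2) and the standard library are available. Lean on these libraries where they do the work, as an engineer would, in place of code of your own. Each camera call takes 0.05 s, during which the arm holds its last target.

## Working session

There is one attempt and no reset: what is moved stays moved. The work goes in short steps, Python scripts to look and compute and a shell command to move; the robot and the scene stay as the last step left them, time stands still between calls to the robot, and variables do not carry over. Pictures are saved under pics/ and viewed, and the job is handed in when it is done.

```bash
ls; mkdir -p pics; python3 - <<'E'
from cell import telemetry, imaging
import cv2,numpy as np
print(telemetry.get_obs())
for n in ["side","top","wrist"]:
    c=imaging.capture(n); cv2.imwrite(f"pics/{n}0.png",c["frame"]); np.savez(f"pics/{n}0.npz",**c); print(n,c["K"].tolist(),c["R"].round(3).tolist(),c["t"].round(3).tolist())
E
```

```text
pics
{'clock': 0.0, 'joints': array([ 9.96956764e-01,  2.87155842e-01,  1.57817782e+00, -6.73190391e-06,
        1.27861158e+00, -1.50017404e-01]), 'qd': array([ 0.00202252, -0.00094936, -0.00038366,  0.00050649,  0.00042052,
       -0.00104787]), 'tau': array([-4.68334365e-04, -4.05963707e+01, -2.92638195e+01, -1.25567335e-04,
        5.62864836e-03,  1.26621717e-05]), 'ee_pos': array([0.27723889, 0.614762  , 0.24895324]), 'ee_rot': array([ 4.86306471e-04,  8.40013009e-01,  5.42564984e-01, -1.07106410e-03]), 'ft_force': array([-0.22279858,  0.40844097,  0.18593484]), 'torque': array([-0.06040631, -0.00726957,  0.05694184]), 'opening': 1.0014094028091507}
side [[525.5268048398692, 0.0, 286.8159042440622], [0.0, 525.5268048398692, 206.29492378634149], [0.0, 0.0, 1.0]] [[-0.963, -0.268, 0.015], [-0.216, 0.743, -0.633], [0.158, -0.613, -0.774]] [0.504, 0.259, 1.062]
top [[517.0217028934304, 0.0, 288.4069757560659], [0.0, 517.0217028934304, 207.02045801493168], [0.0, 0.0, 1.0]] [[0.012, -1.0, -0.001], [-0.995, -0.012, -0.102], [0.102, 0.002, -0.995]] [-0.104, 0.587, 1.294]
wrist [[337.4582971271973, 0.0, 281.41144266156624], [0.0, 337.4582971271973, 213.60295575286582], [0.0, 0.0, 1.0]] [[0.412, 0.911, -0.002], [0.88, -0.398, 0.26], [0.236, -0.109, -0.966]] [-0.674, -0.033, 0.378]
```

View pics/top0.png

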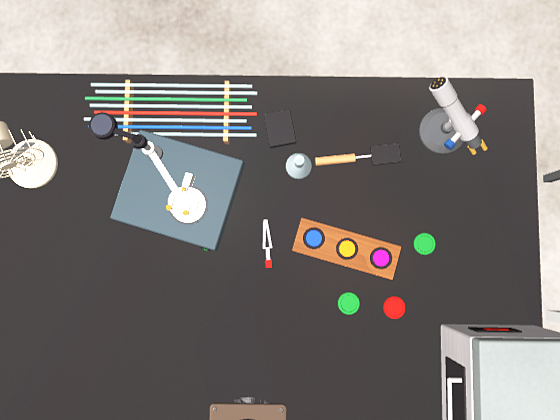

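View pics/side0.png

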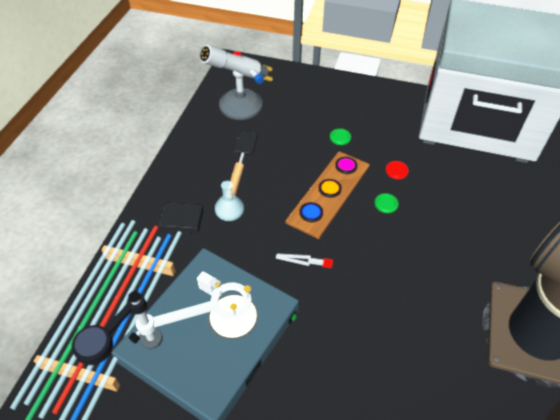

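View pics/wrist0.png

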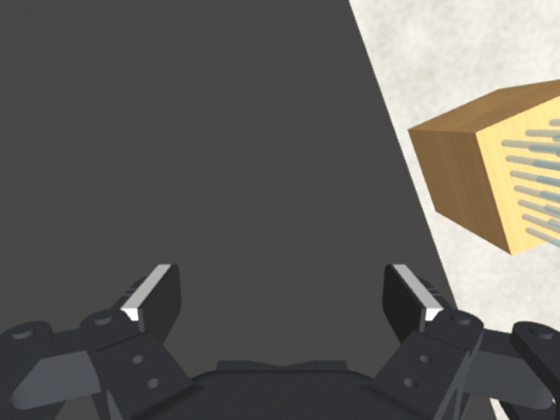

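The top view shows three plates on the board: blue (314,238), amber (347,248) and magenta (381,258). The green discs at (349,303) and (425,243) and the red disc at (394,308) are look-alikes lying on the bench. The viewer box runs about (110–242, 130–250), with the ring at (186,205). The magenta plate on the board fits the description, so I'll measure it and confirm with a crop.

```bash
cat > h.py <<'E'
import numpy as np,cv2
def ray(c,uv,z):
    K,R,t=c["K"],c["R"],c["t"]
    d=R.T@np.linalg.inv(K)@np.array([uv[0],uv[1],1.0]); o=-R.T@t
    return o+d*(z-o[2])/d[2]
def proj(c,X):
    p=c["K"]@(c["R"]@np.asarray(X)+c["t"]); return p[:2]/p[2]
def cloud(c):
    Z=c["range_z"]; h,w=Z.shape; u,v=np.meshgrid(np.arange(w),np.arange(h))
    P=np.stack([u,v,np.ones_like(u)],-1)@np.linalg.inv(c["K"]).T*Z[...,None]
    return (P-c["t"])@c["R"], Z>0
def tri(c1,p1,c2,p2):
    A=[];b=[]
    M=np.zeros((3,3));q=np.zeros(3);L=[]
    for c,p in((c1,p1),(c2,p2)):
        d=c["R"].T@np.linalg.inv(c["K"])@np.array([p[0],p[1],1.]);d/=np.linalg.norm(d);o=-c["R"].T@c["t"]
        N=np.eye(3)-np.outer(d,d);M+=N;q+=N@o;L.append((N,o))
    X=np.linalg.solve(M,q); return X,[np.linalg.norm(N@(X-o)) for N,o in L]
E
python3 - <<'E'
from h import *
T=dict(np.load("pics/top0.npz"));S=dict(np.load("pics/side0.npz"))
for n,c in (("top",T),("side",S)):
    hsv=cv2.cvtColor(c["frame"],cv2.COLOR_BGR2HSV)
    for nm,(a,b) in dict(mag=(140,160),amber=(20,28),blue=(105,118)).items():
        m=cv2.inRange(hsv,(a,150,100),(b,255,255))
        for k in cv2.findContours(m,0,2)[0]:
            A=cv2.contourArea(k)
            if A>150:
                e=cv2.fitEllipse(k); X=ray(c,e[0],.025); print(n,nm,A,np.round(e[0],1),np.round(e[1],1),X.round(4))
    P,ok=cloud(c)
    hs=hsv[...,0]; bm=cv2.inRange(hsv,(95,50,50),(110,180,160))
    mk=((abs(P[...,2]-.055)<.006)&ok&(bm>0)).astype(np.uint8)
    n_,lab,st,_=cv2.connectedComponentsWithStats(mk); i=1+np.argmax(st[1:,4]); 
    pts=P[lab==i][:,:2].astype(np.float32); print(n,"box",st[i,4],np.median(P[lab==i][:,2]),cv2.minAreaRect(pts))
    q=cv2.minAreaRect(np.argwhere(lab==i)[:,::-1].astype(np.float32)); print(cv2.boxPoints(q))
t=T["frame"];s=S["frame"]
a=cv2.resize(t[120:260,90:270],None,fx=3.3,fy=3.3,interpolation=2);cv2.imwrite("pics/ztop.png",a)
cv2.imwrite("pics/zside.png",cv2.resize(s[240:400,110:310],None,fx=3.5,fy=3.5,interpolation=2))
cv2.imwrite("pics/zrack.png",cv2.resize(t[200:330,250:450],None,fx=3.5,fy=3.5,interpolation=2))
E
```

```text
top mag 183.0 [380.7 257.6] [15.1 15.8] [ 0.4622 -0.3334  0.025 ]
top amber 161.0 [346.7 248.5] [13.9 15.6] [ 0.4843 -0.2471  0.025 ]
top blue 188.0 [313.5 237.7] [15.3 16. ] [ 0.5107 -0.1621  0.025 ]
top box 15 0.05410015399147308 ((0.5188698768615723, 0.23076964914798737), (0.03698212653398514, 0.002155877882614732), 74.09071350097656)
[[149.88992 230.36699]
 [150.13763 229.5413 ]
 [164.08258 233.72478]
 [163.83487 234.55046]]
side mag 166.0 [346.  163.9] [12.4 17.5] [ 0.4626 -0.3353  0.025 ]
side blue 214.0 [310.9 211.1] [14.6 19.3] [ 0.5111 -0.163   0.025 ]
side box 12957 0.056124885887371065 ((0.6289246082305908, 0.1877620667219162), (0.28020617365837097, 0.24135427176952362), 73.82025146484375)
[[109.717514 353.34027 ]
 [194.32613  229.52283 ]
 [299.61298  301.46887 ]
 [215.00438  425.28632 ]]
```

View pics/ztop.png

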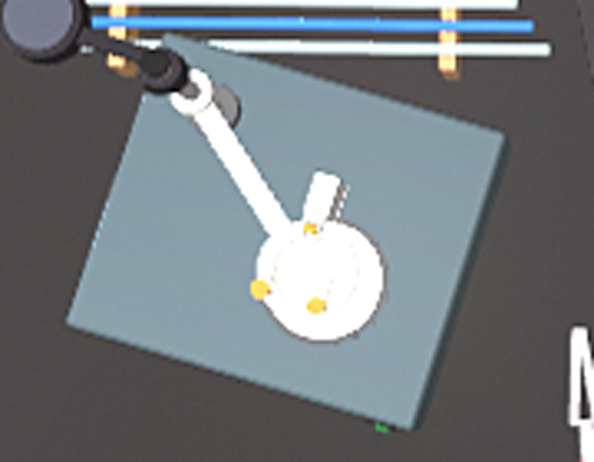

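View pics/zside.png

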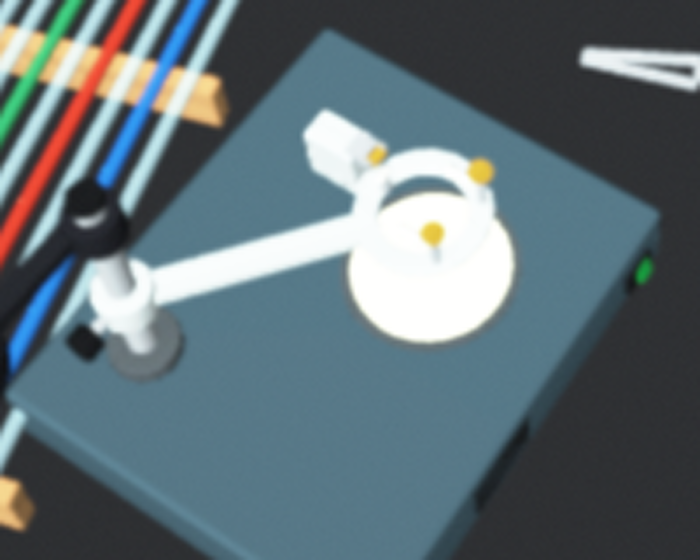

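View pics/zrack.png

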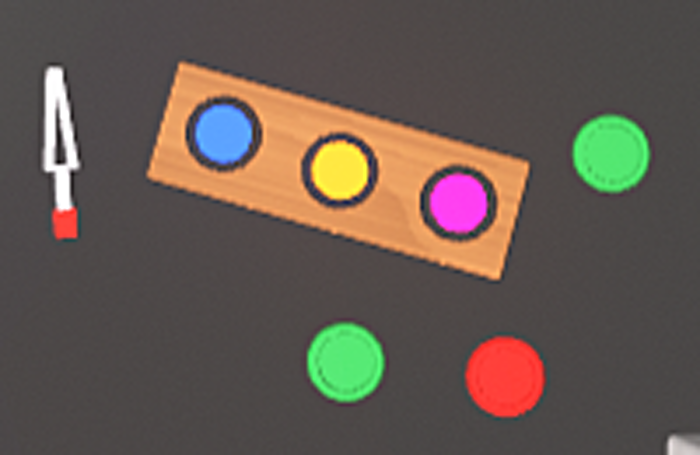

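The enlarged crop confirms magenta on the right-hand boss, with a black rim, on the wooden board. In the top crop the two pin heads are at (260,288) and (317,305) and the roller at (310,230). So viewer +x points up and slightly right, which is a yaw of about -16°. Next I'll measure the viewer and the brass parts.

```bash
python3 - <<'E'
from h import *
T=dict(np.load("pics/top0.npz"));S=dict(np.load("pics/side0.npz"))
br={}
for n,c in (("top",T),("side",S)):
    hsv=cv2.cvtColor(c["frame"],cv2.COLOR_BGR2HSV)
    m=cv2.inRange(hsv,(95,40,60),(112,170,190))
    m=cv2.morphologyEx(m,cv2.MORPH_OPEN,np.ones((5,5)))
    k=max(cv2.findContours(m,0,2)[0],key=cv2.contourArea)
    W=np.array([ray(c,p[0],.055)[:2] for p in cv2.convexHull(k)],np.float32)
    print(n,cv2.minAreaRect(W))
    # brass
    P,ok=cloud(c)
    m=cv2.inRange(hsv,(18,90,120),(32,255,255))
    for k in cv2.findContours(m,0,2)[0]:
        M=cv2.moments(k)
        if M["m00"]<3: continue
        p=np.array([M["m10"],M["m01"]])/M["m00"]; u,v=np.round(p).astype(int)
        if n=="top" and not(140<p[0]<210 and 170<p[1]<230): continue
        if n=="side" and not(190<p[0]<270 and 270<p[1]<330): continue
        print(n,M["m00"],p.round(1),P[v,u].round(4)); br.setdefault(n,[]).append(p)
    # white window/ring depth
    m=(abs(P[...,0]-.59)<.06)&(abs(P[...,1]-.16)<.06)&ok&(P[...,2]>.08)
    print(np.histogram(P[m][:,2],bins=np.arange(.08,.18,.005)))
for p in br["top"]:
    for q in br["side"]:
        X,e=tri(T,p,S,q)
        if max(e)<.005: print(p.round(1),q.round(1),X.round(4),np.round(e,4))
E
```

```text
top ((0.6281605958938599, 0.18512284755706787), (0.27853474020957947, 0.2389668971300125), 73.82305908203125)
top 14.0 [185.4 212.2] [0.5612 0.1427 0.1522]
top 17.0 [168.2 207.2] [0.5722 0.182  0.1547]
top 5.0 [183.6 188.9] [0.6156 0.1476 0.1483]
(array([  0,   0,   0,   0,   0,   0,  22, 260, 197,   9,  25,  25,  19,
       124,  52,   0,   0,   0,   0]), array([0.08 , 0.085, 0.09 , 0.095, 0.1  , 0.105, 0.11 , 0.115, 0.12 ,
       0.125, 0.13 , 0.135, 0.14 , 0.145, 0.15 , 0.155, 0.16 , 0.165,
       0.17 , 0.175]))
side ((0.6267994046211243, 0.19192169606685638), (0.2899003028869629, 0.2543898820877075), 73.75450897216797)
side 23.0 [233.2 306.3] [0.5738 0.1821 0.1489]
side 27.0 [246.9 288.6] [0.5605 0.1436 0.1505]
side 9.0 [217.3 283.9] [0.6152 0.15   0.1528]
(array([  0,   0,   0,   0,   0,   0,  13, 357, 470,  26,  42,  65,  17,
       138, 135,   1,   0,   0,   0]), array([0.08 , 0.085, 0.09 , 0.095, 0.1  , 0.105, 0.11 , 0.115, 0.12 ,
       0.125, 0.13 , 0.135, 0.14 , 0.145, 0.15 , 0.155, 0.16 , 0.165,
       0.17 , 0.175]))
[185.4 212.2] [246.9 288.6] [0.5611 0.1423 0.1496] [0. 0.]
[168.2 207.2] [233.2 306.3] [0.5726 0.1828 0.1493] [0.0005 0.0005]
[183.6 188.9] [217.3 283.9] [0.6156 0.1481 0.15  ] [0.0001 0.0001]
```

The pin heads, ring and roller agree across the two views:

| Quantity | Value |
|---|---|
| Pin spacing | 42.1 mm (given 42) |
| Seat height | about 0.136 m (head tops 0.1495, ring about 0.120) |
| Viewer origin | about (0.589, 0.156) |
| Viewer yaw | about -16.1° |
| Magenta plate | (0.462, -0.334), on the reachable side of the board |

Now I'll move towards the rest.

```bash
cat >> h.py <<'E'
from scipy.spatial.transform import Rotation as Ro
YAW=np.deg2rad(-16.1); V=np.array([.5888,.1564,0])
def RV(): return Ro.from_euler('z',YAW)
def vw(p): return V+RV().apply(p)
def toolR(tilt_deg=0,yaw=YAW):  # tilt: body leans to -x viewer, tool z to +x
    b=np.column_stack([[-np.sin(yaw),np.cos(yaw),0],[np.cos(yaw),np.sin(yaw),0],[0,0,-1]])
    return Ro.from_matrix(b)*Ro.from_rotvec([-np.deg2rad(tilt_deg),0,0])
def state():
    from cell import telemetry
    o=telemetry.get_obs(); q=o["ee_rot"]; return o,o["ee_pos"],Ro.from_quat([q[1],q[2],q[3],q[0]])
def delta(P,Rt):
    o,p,R=state()
    print("t",round(o["clock"],2),"p",p.round(4),"dp",R.inv().apply(np.array(P)-p).round(4),"rot",(R.inv()*Rt).as_rotvec().round(4),"F",o["ft_force"].round(2),"open",round(o["opening"],3))
E
python3 -m jog '{"hand":[0,0,0,0,0],"dp":[[0,0,0],[-0.043,0.0375,0],[-0.043,0.0375,0],[-0.043,0.0375,0],[-0.043,0.0375,0]],"rotation":[[0,0,-0.143],[0,0,0],[0,0,0],[0,0,0],[0,0,0]]}'
python3 -c "
from h import *
delta([.47,.2,.25],toolR())"
```

```text
clock: 0.78
ee_pos: [0.3743, 0.4067, 0.25]
ee_rot: [0.0, 0.799, 0.601, -0.0]
ft_force: [1.0, 0.5, 0.6]
opening: 1.002
t 0.78 p [0.3743 0.4067 0.25  ] dp [-0.1722  0.1491  0.    ] rot [-0.0001  0.0003  0.0007] F [0.95 0.47 0.6 ] open 1.002
```

```bash
python3 -m jog '{"hand":[0,0,0,0,0],"dp":[[-0.043,0.0375,0],[-0.043,0.0375,0],[-0.043,0.0375,0],[-0.043,0.0375,0],[-0.057,0.0155,0]],"rotation":[[0,0,0],[0,0,0],[0,0,0],[0,0,0],[0,0,0]]}'
python3 -m jog '{"hand":[0,0,0,0,0.15],"dp":[[-0.057,0.0155,0],[-0.057,0.0155,0],[-0.057,0.0155,0],[-0.057,0.0155,0],[-0.057,0.0155,0]],"rotation":[[0,0,0],[0,0,0],[0,0,0],[0,0,0],[0,0,0]]}'
python3 -c "
from h import *
delta([.4624,-.3343,.12],toolR())"
```

```text
clock: 1.4
ee_pos: [0.4705, 0.1406, 0.2503]
ee_rot: [0.0, 0.799, 0.601, 0.0]
ft_force: [0.6, -0.7, -0.4]
opening: 1.003
clock: 2.02
ee_pos: [0.4645, -0.1546, 0.2503]
ee_rot: [0.0, 0.799, 0.601, 0.0]
ft_force: [0.4, 0.3, 0.4]
opening: 0.854
t 2.02 p [ 0.4645 -0.1546  0.2503] dp [-0.1733  0.0478  0.1303] rot [ 0.0003 -0.0001 -0.    ] F [0.35 0.26 0.4 ] open 0.854
```

```bash
python3 -m jog '{"hand":[0.15,0.15,0.15,0.15,0.15],"dp":[[-0.058,0.016,0],[-0.058,0.016,0],[-0.057,0.016,0.02],[0,0,0.05],[0,0,0.06]],"rotation":[[0,0,0],[0,0,0],[0,0,0],[0,0,0],[0,0,0]]}'
python3 - <<'E'
from h import *
from cell import imaging
delta([.4624,-.3343,.12],toolR())
c=imaging.capture("wrist"); cv2.imwrite("pics/w1.png",c["frame"])
hsv=cv2.cvtColor(c["frame"],cv2.COLOR_BGR2HSV)
m=cv2.inRange(hsv,(140,120,80),(162,255,255))
k=max(cv2.findContours(m,0,2)[0],key=cv2.contourArea); e=cv2.fitEllipse(k); print(e,ray(c,e[0],.025).round(4))
t=imaging.capture("top"); cv2.imwrite("pics/t1.png",t["frame"])
P,ok=cloud(c)
o,p,R=state()
# fingers: points in tool frame
Q=R.inv().apply((P-p).reshape(-1,3)).reshape(P.shape)
f=ok&(Q[...,2]<.04)&(Q[...,2]>-.05)
print("tip z max",np.percentile(Q[f][:,2],[50,90,99]), "x",np.percentile(Q[f][:,0],[1,99]))
for s in (-1,1):
    g=f&(Q[...,0]*s>0.02)&(Q[...,2]>-.005); 
    if g.sum(): print(s,g.sum(),Q[g].min(0).round(4),Q[g].max(0).round(4))
E
```

```text
clock: 2.65
ee_pos: [0.4635, -0.334, 0.12]
ee_rot: [0.002, 0.8, 0.6, 0.0]
ft_force: [0.9, -0.3, -0.3]
opening: 0.85
t 2.65 p [ 0.4635 -0.334   0.12  ] dp [-0.0006 -0.001  -0.    ] rot [ 0.0029  0.0016 -0.0017] F [ 0.9  -0.33 -0.26] open 0.85
((284.71759033203125, 220.4619140625), (59.95075607299805, 61.464996337890625), 85.56806182861328) [ 0.4623 -0.3315  0.025 ]
tip z max [-0.04068243 -0.00951232  0.0007322 ] x [-0.06674384  0.06096725]
-1 308 [-0.0526 -0.0055 -0.005 ] [-0.04    0.0173  0.0032]
1 340 [ 0.0318 -0.0053 -0.005 ] [0.0447 0.017  0.0044]
```

View pics/w1.png

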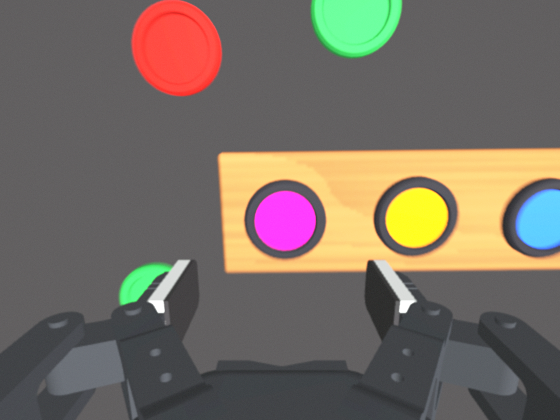

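The wrist view shows the plate at (285,220), the jaws centred on column 280, and clear boss space around the plate. The views disagree by about 3 mm along the jaw axis, so I'll look again lower down.

```bash
python3 -m jog '{"hand":[0.15,0.15,0.15],"dp":[[0.001,-0.001,0.03],[0,0,0.02],[0,0,0]],"rotation":[[0,0,0],[0,0,0],[0,0,0]]}'
cat > w.py <<'E'
from h import *
from cell import imaging
import sys
c=imaging.capture("wrist"); cv2.imwrite(f"pics/{sys.argv[1]}.png",c["frame"])
o,p,R=state()
P,ok=cloud(c); Q=R.inv().apply((P-p).reshape(-1,3)).reshape(P.shape)
f=ok&(Q[...,2]>-.005)&(Q[...,2]<.03)
for s in (-1,1):
    g=f&(Q[...,0]*s>0.005)&(P[...,2]>.035)
    if g.sum(): print(s,g.sum(),np.percentile(Q[g],[1,99],axis=0).round(4).tolist())
hsv=cv2.cvtColor(c["frame"],cv2.COLOR_BGR2HSV)
m=cv2.inRange(hsv,(140,120,80),(162,255,255))
k=max(cv2.findContours(m,0,2)[0],key=cv2.contourArea); e=cv2.fitEllipse(k)
X=ray(c,e[0],.025); print(np.round(e[0],1),np.round(e[1],1),X.round(4),"tool",R.inv().apply(X-p).round(4),"z depth",P[m>0][:,2].mean().round(4), p.round(4))
# rim z
E
python3 w.py w2
```

```text
clock: 3.12
ee_pos: [0.4622, -0.3305, 0.07]
ee_rot: [-0.001, 0.799, 0.601, -0.0]
ft_force: [0.2, 0.3, 0.9]
opening: 0.85
-1 937 [[-0.0489, -0.0122, -0.0049], [-0.0354, 0.0098, 0.0121]]
1 913 [[0.0365, -0.0121, -0.0049], [0.0499, 0.0101, 0.0118]]
[279.3 252.4] [72.9 77.9] [ 0.4628 -0.3317  0.025 ] tool [-0.0006  0.0001  0.0461] z depth 0.0251 [ 0.4629 -0.3311  0.0711]
```

View pics/w2.png

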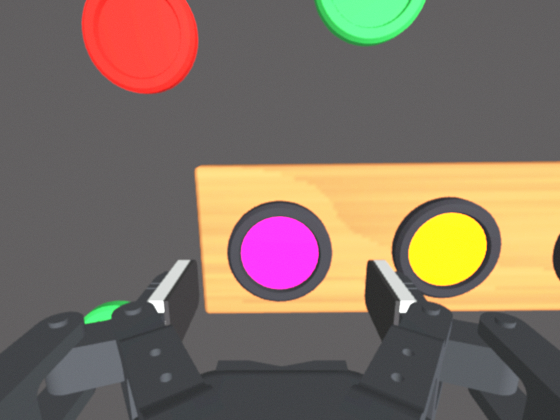

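At rest, the plate sits at tool offset (-0.6, 0) mm between the pads, and the pad tips stand 12 mm ahead of the TCP. I'll descend and grip.

```bash
python3 -m jog '{"hand":[0.15,0.15,0.15,0.25,0.3],"dp":[[0,0,0.02],[0,0,0.014],[0,0,0.006],[0,0,0],[0,0,0]],"rotation":[[0,0,0],[0,0,0],[0,0,0],[0,0,0],[0,0,0]]}'
python3 -c "
from h import *
delta([.4628,-.3317,.030],toolR())"
```

```text
clock: 3.8
ee_pos: [0.4628, -0.3313, 0.0307]
ee_rot: [0.0, 0.799, 0.601, 0.0]
ft_force: [0.2, 0.4, -0.6]
opening: 0.7
t 3.8 p [ 0.4628 -0.3313  0.0307] dp [-0.0004  0.0001  0.0007] rot [0.0006 0.0004 0.0002] F [ 0.19  0.41 -0.58] open 0.7
```

```bash
python3 -m jog '{"hand":[0.4,0.6,0.6,0.6],"dp":[[0,0,0],[0,0,0],[0,0,0],[0,0,0]],"rotation":[[0,0,0],[0,0,0],[0,0,0],[0,0,0]]}'
python3 -m jog '{"hand":[0.6,0.6,0.6,0.6,0.6],"dp":[[0,0,-0.02],[0,0,-0.05],[0,0,-0.06],[0,0,-0.06],[0,0,0]],"rotation":[[0,0,0],[0,0,0],[0,0,0],[0,0,0],[0,0,0]]}'
python3 -m jog '{"hand":[0.6],"dp":[[0,0,0]],"rotation":[[0,0,0]]}'
python3 w.py w3
```

```text
clock: 4.3
ee_pos: [0.4632, -0.3317, 0.0315]
ee_rot: [0.001, 0.799, 0.601, 0.0]
ft_force: [0.2, 0.5, 5.7]
opening: 0.624
clock: 4.92
ee_pos: [0.4649, -0.3333, 0.2283]
ee_rot: [0.007, 0.799, 0.601, 0.001]
ft_force: [0.1, -0.5, -1.2]
opening: 0.623
clock: 5.05
ee_pos: [0.4621, -0.3305, 0.2201]
ee_rot: [-0.0, 0.799, 0.601, -0.0]
ft_force: [-0.3, 0.4, -2.1]
opening: 0.619
-1 5697 [[-0.0385, -0.0252, -0.0042], [-0.0052, 0.025, 0.0097]]
1 5575 [[0.0052, -0.025, -0.0041], [0.0381, 0.0246, 0.0098]]
[281.5 283.8] [89.1 98. ] [ 0.5534 -0.3568  0.025 ] tool [-0.0005  0.0962  0.1934] z depth 0.2138 [ 0.4616 -0.3301  0.2187]
```

View pics/w3.png

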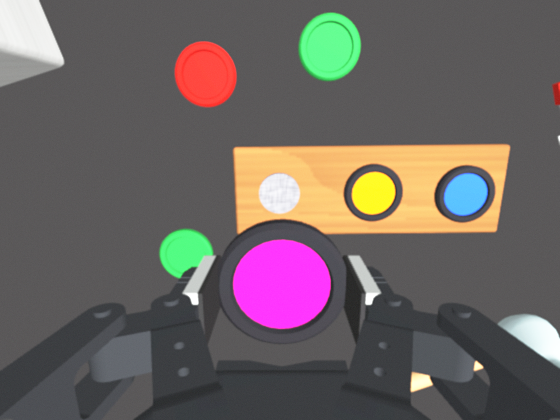

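The plate is lifted squarely with the fingers on its rim and its boss is empty; amber and blue are unmoved. Next I'll fit the plate's plane in the tool frame.

```bash
cat > pl.py <<'E'
from h import *
from cell import imaging
import sys
c=imaging.capture("wrist")
if len(sys.argv)>1: cv2.imwrite(f"pics/{sys.argv[1]}.png",c["frame"])
o,p,R=state()
P,ok=cloud(c); Q=R.inv().apply((P-p).reshape(-1,3)).reshape(P.shape)
hsv=cv2.cvtColor(c["frame"],cv2.COLOR_BGR2HSV)
m=cv2.inRange(hsv,(140,120,80),(162,255,255)); k=max(cv2.findContours(m,0,2)[0],key=cv2.contourArea); e=cv2.fitEllipse(k)
g=cv2.erode(m,np.ones((7,7)))>0
A=np.c_[Q[g][:,:2],np.ones(g.sum())]; s=np.linalg.lstsq(A,Q[g][:,2],rcond=None)[0]
print("glass plane in tool: slope deg",np.rad2deg(s[:2]).round(2),"z at centre",s[2].round(4),"centroid",Q[g].mean(0).round(4))
r=np.hypot(Q[...,0],Q[...,1]); rim=ok&(r>.0215)&(r<.0255)&(abs(Q[...,2])<.02)&(abs(Q[...,0])<.022); print("rim z",np.median(Q[rim][:,2]).round(4),rim.sum())
print("t",round(o["clock"],2),p.round(4),R.as_matrix()[:,2].round(3),"F",o["ft_force"].round(2))
E
python3 pl.py
python3 -c "
from h import *
delta(vw([0,0,.25]),toolR())"
```

```text
glass plane in tool: slope deg [-0.26 20.29] z at centre 0.0055 centroid [-0.      0.0001  0.0055]
rim z 0.0036 2787
t 5.15 [ 0.4615 -0.33    0.2179] [-0.003  0.003 -1.   ] F [-0.06 -0.04  0.09]
t 5.15 p [ 0.4615 -0.33    0.2179] dp [ 0.5027 -0.0126 -0.0309] rot [-0.004  -0.0023  0.0001] F [-0.06 -0.04  0.09] open 0.624
```

```bash
python3 - <<'E'
from h import *
from cell import imaging
c=imaging.capture("wrist"); o,p,R=state(); P,ok=cloud(c); Q=R.inv().apply((P-p).reshape(-1,3)).reshape(P.shape)
col=np.abs(Q[...,0])<.004
for y in np.arange(-.032,.033,.004):
    g=ok&col&(abs(Q[...,1]-y)<.001)&(abs(Q[...,2])<.03)
    if g.any(): print(round(y,3),g.sum(),np.median(Q[g][:,2]).round(4))
cv2.imwrite("pics/s3.png",cv2.resize(imaging.capture("side")["frame"][100:260,220:420],None,fx=3.5,fy=3.5))
cv2.imwrite("pics/w4.png",c["frame"][180:380,180:380].repeat(3,0).repeat(3,1))
E
```

```text
-0.028 60 0.0087
-0.024 93 0.004
-0.02 47 0.0062
-0.016 86 0.0067
-0.012 80 0.0067
-0.008 83 0.0067
-0.004 79 0.0067
0.0 83 0.0067
0.004 84 0.0067
0.008 76 0.0066
0.012 74 0.0066
0.016 77 0.0068
0.02 80 0.0065
0.024 71 0.0041
0.028 18 0.0053
```

View pics/s3.png

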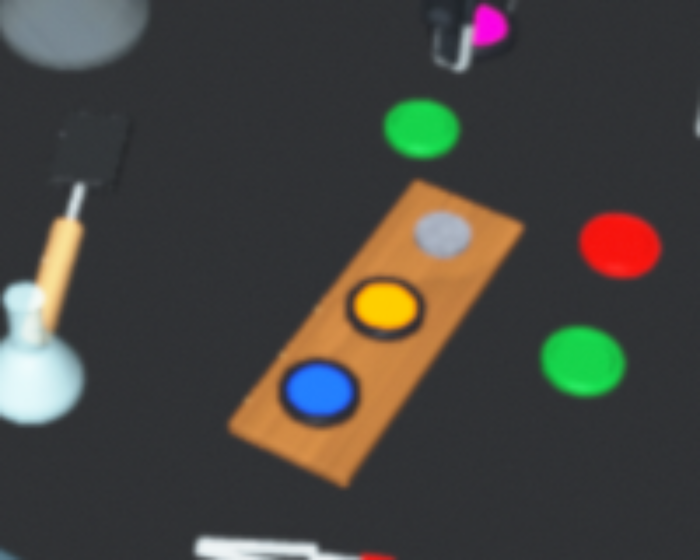

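View pics/w4.png

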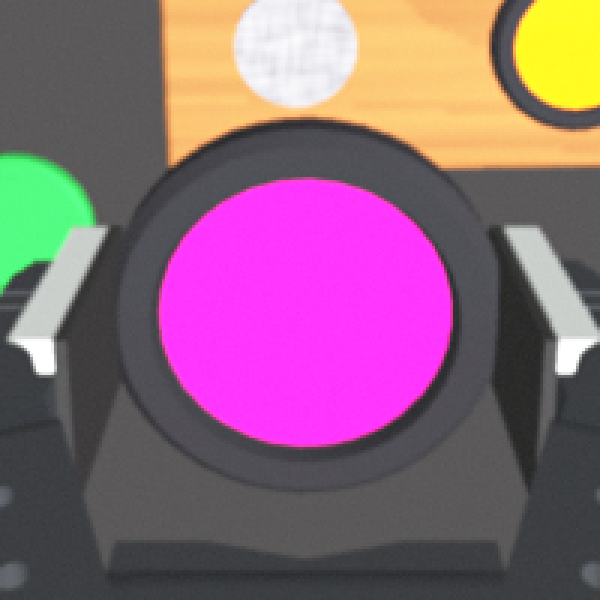

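The profile across the plate is flat (glass at +6.7 mm, rim at +4 mm, so underside at about +13.7 mm in tool z). The 20° slope from the first fit came from outliers. Now I'll carry it to the viewer.

```bash
python3 -m jog '{"hand":[0.6,0.6,0.6,0.6,0.6],"dp":[[0.03,-0.001,-0.01],[0.05,-0.001,-0.01],[0.056,-0.001,-0.01],[0.056,-0.001,0],[0.056,-0.001,0]],"rotation":[[0,0,0],[0,0,0],[0,0,0],[0,0,0],[0,0,0]]}'
python3 -m jog '{"hand":[0.6,0.6,0.6,0.6,0.6],"dp":[[0.056,-0.001,0],[0.056,-0.001,0],[0.056,-0.001,0],[0.056,-0.001,0],[0.03,-0.001,0]],"rotation":[[0,0,0],[0,0,0],[0,0,0],[0,0,0],[0,0,0]]}'
python3 -m jog '{"hand":[0.6,0.6,0.6,0.6,0.6],"dp":[[0,0,0],[0,0,0],[0,0,0],[0,0,0],[0,0,0]],"rotation":[[-0.13,0,0],[-0.13,0,0],[-0.13,0,0],[-0.1336,0,0],[0,0,0]]}'
python3 -c "
from h import *
delta(vw([.0014,0,.20]),toolR(30))"; python3 pl.py w5
```

```text
clock: 5.88
ee_pos: [0.5263, -0.0895, 0.2491]
ee_rot: [-0.001, 0.799, 0.601, -0.001]
ft_force: [0.4, 0.1, -1.5]
opening: 0.621
clock: 6.5
ee_pos: [0.5917, 0.1567, 0.2484]
ee_rot: [-0.001, 0.798, 0.602, -0.001]
ft_force: [0.0, 0.0, -0.0]
opening: 0.62
clock: 7.12
ee_pos: [0.5896, 0.1544, 0.247]
ee_rot: [0.205, 0.772, 0.582, 0.153]
ft_force: [-0.8, 0.1, -1.1]
opening: 0.621
t 7.12 p [0.5896 0.1544 0.247 ] dp [ 0.0018 -0.0231  0.0409] rot [-0.0065  0.0016  0.0024] F [-0.81  0.06 -1.12] open 0.621
glass plane in tool: slope deg [-0.16 15.95] z at centre 0.0076 centroid [-0.0003 -0.0022  0.007 ]
rim z 0.0048 2153
t 7.17 [0.5908 0.1542 0.2484] [ 0.476 -0.138 -0.868] F [ 0.44  0.36 -0.34]
```

View pics/w5.png

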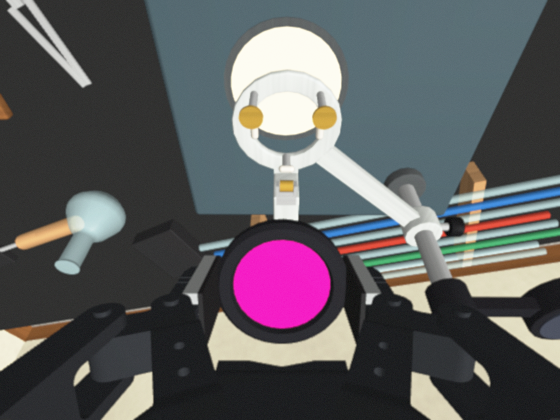

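The wrist view shows the two pin heads at (251,117) and (325,117), the roller at (287,186), and the plate held at (283,284). I'll measure the brass from this closer view.

```bash
cat > br.py <<'E'
from h import *
from cell import imaging
import sys
c=imaging.capture("wrist"); o,p,R=state(); P,ok=cloud(c)
hsv=cv2.cvtColor(c["frame"],cv2.COLOR_BGR2HSV); m=cv2.inRange(hsv,(15,100,100),(32,255,255))
for k in cv2.findContours(m,0,2)[0]:
    if cv2.contourArea(k)<40: continue
    M=cv2.moments(k); uv=(M["m10"]/M["m00"],M["m01"]/M["m00"])
    mm=np.zeros_like(m); cv2.drawContours(mm,[k],-1,1,-1); z=np.median(P[(mm>0)&ok][:,2])
    X=ray(c,uv,z); print(np.round(uv,1),cv2.contourArea(k),X.round(4),"viewer mm",(RV().inv().apply(X-V)*1e3).round(1),"z75",np.percentile(P[(mm>0)&ok][:,2],[10,50,90]).round(4))
print(p.round(4))
E
python3 br.py
```

```text
[ 42.6 233.2] 810.5 [ 0.7137 -0.2171  0.0185] viewer mm [ 223.6 -324.2   18.5] z75 [0.0105 0.0185 0.0208]
[257.5 218. ] 136.5 [0.7638 0.0721 0.021 ] viewer mm [191.5 -32.5  21. ] z75 [0.0072 0.021  0.0322]
[286. 183.] 118.5 [0.6156 0.15   0.1494] viewer mm [ 27.5   1.3 149.4] z75 [0.1475 0.1494 0.1504]
[472.9 176.2] 421.0 [0.7677 0.3289 0.0207] viewer mm [124.1 215.3  20.7] z75 [0.0061 0.0207 0.0345]
[323.5 113.9] 408.0 [0.5739 0.1835 0.1484] viewer mm [-21.8  21.9 148.4] z75 [0.1477 0.1484 0.1491]
[250.  113.4] 404.5 [0.5622 0.144  0.1485] viewer mm [-22.2 -19.3 148.5] z75 [0.1478 0.1485 0.1492]
[0.5919 0.154  0.2495]
```

```bash
sed -i 's/V=np.array(.*$/V=np.array([.5897,.1572,0])/' h.py; python3 -c "
from h import *
delta(vw([.0014,0,.175]),toolR(30))"
```

```text
t 7.22 p [0.5919 0.154  0.2495] dp [ 0.0025 -0.0384  0.0639] rot [-0.003   0.0005  0.0004] F [ 0.98 -0.01 -1.45] open 0.62
```

```bash
python3 -m jog '{"hand":[0.6,0.6,0.6,0.6,0.6],"dp":[[0.001,-0.013,0.022],[0.001,-0.013,0.022],[0.0005,-0.0124,0.020],[0,0,0],[0,0,0]],"rotation":[[0,0,0],[0,0,0],[0,0,0],[0,0,0],[0,0,0]]}'
python3 -c "
from h import *
delta(vw([.0014,0,.165]),toolR(30))"; python3 br.py;python3 pl.py w6;python3 -c "
from h import *
delta(vw([.0014,0,.165]),toolR(30))"; 
```

```text
clock: 7.85
ee_pos: [0.5928, 0.1567, 0.177]
ee_rot: [0.207, 0.772, 0.58, 0.156]
ft_force: [0.0, -0.1, -0.3]
opening: 0.625
t 7.85 p [0.5928 0.1567 0.177 ] dp [-0.0004 -0.0075  0.0095] rot [ 0.0013 -0.0005 -0.0006] F [ 0.   -0.06 -0.3 ] open 0.625
[ 15.8 273.5] 549.5 [ 0.7114 -0.2054  0.0183] viewer mm [ 217.5 -314.7   18.3] z75 [0.0102 0.0183 0.0206]
[505.1 221.2] 306.0 [0.7598 0.3284 0.0307] viewer mm [116.  211.7  30.7] z75 [0.0178 0.0307 0.0347]
[331.6 196.1] 696.5 [0.5732 0.1836 0.1485] viewer mm [-23.1  20.8 148.5] z75 [0.1478 0.1485 0.1491]
[230.8 195.9] 698.5 [0.5617 0.1442 0.1484] viewer mm [-23.3 -20.2 148.4] z75 [0.1477 0.1484 0.1491]
[0.5929 0.1568 0.1775]
glass plane in tool: slope deg [-0.18 17.45] z at centre 0.0067 centroid [-0.0001 -0.0004  0.0065]
rim z 0.0044 2668
t 7.95 [0.5928 0.1569 0.1777] [ 0.483 -0.138 -0.865] F [ 0.22  0.99 -0.44]
t 7.95 p [0.5928 0.1569 0.1777] dp [-0.0005 -0.0078  0.0101] rot [ 0.0026 -0.0011 -0.0007] F [ 0.22  0.99 -0.44] open 0.62
```

View pics/w6.png

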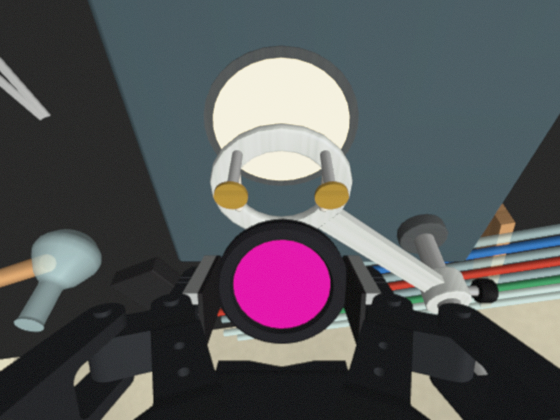

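The pins now measure (-23.2, +20.8) and (-23.2, -20.2) mm in the viewer frame, against -23 and ±21 given, so the pose holds. I'll move into the start position and then descend feeling for the ledges.

```bash
python3 -m jog '{"hand":[0.6,0.6,0.6],"dp":[[-0.0005,-0.0078,0.0101],[0,0,0],[0,0,0]],"rotation":[[0,0,0],[0,0,0],[0,0,0]]}'
cat > st.py <<'E'
from h import *
o,p,R=state(); v=RV().inv().apply(p-V)*1e3; z=RV().inv().apply(R.as_matrix()[:,2]); c=v+13.7*z
print("t",round(o["clock"],2),"TCPv",v.round(2),"tilt",np.rad2deg(np.arctan2(z[0],-z[2])).round(2),"side",np.rad2deg(z[1]).round(2),"plate c",c.round(2),"Fv",RV().inv().apply(o["ft_force"]).round(2),"M",RV().inv().apply(o["torque"]).round(2),"op",round(o["opening"],3))
E
python3 st.py
```

```text
clock: 8.32
ee_pos: [0.5896, 0.1568, 0.1628]
ee_rot: [0.207, 0.772, 0.581, 0.155]
ft_force: [0.1, -0.3, -1.0]
opening: 0.624
t 8.32 TCPv [-1.000e-02 -4.200e-01  1.628e+02] tilt 29.98 side -0.0 plate c [  6.83  -0.42 150.94] Fv [ 0.18 -0.25 -0.98] M [-0.01  0.26  0.  ] op 0.624
```

```bash
python3 -m jog '{"hand":[0.6,0.6,0.6],"dp":[[0.0004,0,0.0035],[0,-0.001,0.0017],[0,0,0]],"rotation":[[0,0,0],[0,0,0],[0,0,0]]}' >/dev/null
python3 st.py
python3 -m jog '{"hand":[0.6,0.6],"dp":[[0,-0.0005,0.0009],[0,0,0]],"rotation":[[0,0,0],[0,0,0]]}' >/dev/null
python3 st.py
```

```text
t 8.7 TCPv [ 1.7700e+00 -3.0000e-02  1.5775e+02] tilt 29.97 side -0.01 plate c [ 8.6100e+00 -3.0000e-02  1.4588e+02] Fv [ 0.94 -0.27  0.02] M [-0.03  0.31 -0.04] op 0.622
t 8.95 TCPv [1.8800e+00 1.0000e-02 1.5694e+02] tilt 29.99 side 0.0 plate c [8.7300e+00 1.0000e-02 1.4507e+02] Fv [-0.15 -0.58 -1.23] M [-0.01  0.37 -0.02] op 0.624
```

```bash
for i in 1; do python3 -m jog '{"hand":[0.6,0.6],"dp":[[0,-0.0005,0.0009],[0,0,0]],"rotation":[[0,0,0],[0,0,0]]}' >/dev/null
python3 st.py; done
python3 -m jog '{"hand":[0.6,0.6],"dp":[[0,-0.0004,0.0006],[0,0,0]],"rotation":[[0,0,0],[0,0,0]]}' >/dev/null
python3 st.py
```

```text
t 9.2 TCPv [1.860e+00 2.000e-02 1.559e+02] tilt 29.99 side 0.0 plate c [8.7100e+00 2.0000e-02 1.4403e+02] Fv [-1.33 -0.51 -0.67] M [-0.01  0.29  0.01] op 0.625
t 9.45 TCPv [1.8200e+00 2.0000e-02 1.5514e+02] tilt 29.99 side 0.0 plate c [8.6700e+00 2.0000e-02 1.4328e+02] Fv [ 0.13 -0.19 -0.71] M [0.02 0.33 0.02] op 0.622
```

```bash
python3 -m jog '{"hand":[0.6,0.6],"dp":[[0,-0.0004,0.0006],[0,0,0]],"rotation":[[0,0,0],[0,0,0]]}' >/dev/null
python3 st.py
```

```text
t 9.7 TCPv [1.9100e+00 9.0000e-02 1.5465e+02] tilt 30.01 side 0.01 plate c [8.7600e+00 1.0000e-01 1.4279e+02] Fv [ 0.23 -1.06 -0.54] M [-0.01  0.28  0.  ] op 0.621
```

```bash
python3 -m jog '{"hand":[0.6,0.6],"dp":[[0,-0.0004,0.0006],[0,0,0]],"rotation":[[0,0,0],[0,0,0]]}' >/dev/null
python3 st.py
```

```text
t 9.95 TCPv [  2.07   0.25 154.31] tilt 30.05 side 0.03 plate c [  8.93   0.26 142.45] Fv [-0.68  0.97  0.94] M [0.01 0.27 0.02] op 0.622
```

```bash
python3 -m jog '{"hand":[0.6,0.6],"dp":[[0,-0.0004,0.0006],[0,0,0]],"rotation":[[0,0,0],[0,0,0]]}' >/dev/null
python3 st.py
```

```text
t 10.2 TCPv [  2.25   0.31 154.  ] tilt 30.09 side 0.04 plate c [  9.12   0.32 142.14] Fv [-0.86  0.02  2.34] M [-0.01  0.13  0.05] op 0.62
```

The ledges are felt at plate-centre height 142.5, which gives a seat of about 0.135 m, matching the images. Now I'll slide towards the pins.

```bash
python3 -m jog '{"hand":[0.6,0.6,0.6],"dp":[[0,-0.0012,-0.0002],[0,-0.0010,-0.0004],[0,0,0]],"rotation":[[0,0,0],[0,0,0],[0,0,0]]}' >/dev/null
python3 st.py
```

```text
t 10.57 TCPv [  0.34   0.45 153.78] tilt 30.14 side 0.08 plate c [  7.22   0.47 141.93] Fv [ 1.21 -0.25  4.93] M [ 0.   -0.33  0.1 ] op 0.621
```

```bash
python3 -m jog '{"hand":[0.6,0.6,0.6],"dp":[[0,-0.0009,-0.0005],[0,-0.0009,-0.0005],[0,0,0]],"rotation":[[0,0,0],[0,0,0],[0,0,0]]}' >/dev/null
python3 st.py
```

```text
t 10.95 TCPv [ -1.72   0.47 153.77] tilt 30.14 side 0.08 plate c [  5.16   0.49 141.93] Fv [1.19 1.24 5.79] M [ 0.04 -0.26  0.01] op 0.622
```

```bash
python3 -m jog '{"hand":[0.6,0.6],"dp":[[0,-0.0009,-0.0006],[0,0,0]],"rotation":[[0,0,0],[0,0,0]]}' >/dev/null
python3 st.py
python3 -m jog '{"hand":[0.6,0.6],"dp":[[0,-0.0009,-0.0006],[0,0,0]],"rotation":[[0,0,0],[0,0,0]]}' >/dev/null
python3 st.py
```

```text
t 11.2 TCPv [ -2.91   0.44 153.71] tilt 30.13 side 0.07 plate c [  3.97   0.46 141.86] Fv [0.56 0.47 5.52] M [ 0.03 -0.24  0.02] op 0.62
t 11.45 TCPv [ -4.04   0.44 153.74] tilt 30.12 side 0.07 plate c [  2.83   0.46 141.89] Fv [0.72 0.48 5.29] M [ 0.04 -0.26  0.02] op 0.624
```

```bash
python3 -m jog '{"hand":[0.6,0.6],"dp":[[0,-0.0009,-0.0005],[0,0,0]],"rotation":[[0,0,0],[0,0,0]]}' >/dev/null
python3 st.py
```

```text
t 11.7 TCPv [ -5.04   0.47 153.74] tilt 30.13 side 0.07 plate c [  1.84   0.48 141.89] Fv [ 0.79 -0.16  5.7 ] M [ 0.11 -0.27  0.03] op 0.621
```

```bash
python3 - <<'E'
import numpy as np
a=np.linspace(np.pi/2,1.5*np.pi,2000)
prof=[(26+u,u) for u in np.linspace(0,2,20)]+[(28,z) for z in np.linspace(2,8,30)]+[(28-u,8+u) for u in np.linspace(0,2,20)]
def home(th):
    t=np.deg2rad(th); lo=None
    xs=[]
    # underside contact at |y|~18.5..23.5 -> lowest underside point over ledge: y=18.5
    yc=18.5; hc=np.sqrt(26**2-yc**2)*np.sin(t)
    best=-99
    for r,z in prof:
        x=r*np.cos(a);y=r*np.sin(a)
        X=x*np.cos(t)-z*np.sin(t); Z=x*np.sin(t)+z*np.cos(t)+hc
        R=np.where(Z<7.5,2.5,np.where(Z<12,2.5+Z-7.5,7)); R=np.where(Z>14,0,R)
        d=R**2-(y-21)**2; ok=d>0
        if ok.any(): best=max(best,(-23+np.sqrt(d[ok])-X[ok]).max())
    return best,hc
for th in (30,25,20,15,10,5,0): print(th,home(th))
E
```

```text
30 (np.float64(0.8121266306896189), np.float64(9.134412953222553))
25 (np.float64(1.1035251957268457), np.float64(7.72073944862529))
20 (np.float64(1.2257030104981474), np.float64(6.2483064549140455))
15 (np.float64(1.1671867903720283), np.float64(4.728320076250316))
10 (np.float64(0.9172894644109881), np.float64(3.1723483267685997))
5 (np.float64(0.4659303973231772), np.float64(1.5922330910038829))
0 (np.float64(-0.19649269692299143), np.float64(0.0))
```

```bash
python3 -m jog '{"hand":[0.6,0.6],"dp":[[0,-0.0009,-0.0005],[0,0,0]],"rotation":[[0,0,0],[0,0,0]]}' >/dev/null
python3 st.py
python3 -m jog '{"hand":[0.6,0.6],"dp":[[0,-0.0007,-0.0004],[0,0,0]],"rotation":[[0,0,0],[0,0,0]]}' >/dev/null
python3 st.py
```

```text
t 11.95 TCPv [ -6.07   0.44 153.72] tilt 30.13 side 0.07 plate c [  0.81   0.46 141.87] Fv [1.31 0.74 6.27] M [ 0.09 -0.31 -0.01] op 0.619
t 12.2 TCPv [ -6.63   0.45 153.82] tilt 30.16 side 0.08 plate c [  0.25   0.47 141.98] Fv [ 3.06 -0.19  4.87] M [ 0.04 -0.5  -0.02] op 0.623
```

```bash
python3 -m jog '{"hand":[0.6,0.6],"dp":[[0,-0.0007,-0.0004],[0,0,0]],"rotation":[[0,0,0],[0,0,0]]}' >/dev/null
python3 st.py; python3 br.py; python3 pl.py w7
```

```text
t 12.45 TCPv [ -7.15   0.43 153.94] tilt 30.19 side 0.09 plate c [ -0.26   0.45 142.1 ] Fv [4.73 0.43 4.45] M [ 0.05 -0.87 -0.05] op 0.621
[ 12.1 293.2] 412.5 [ 0.7098 -0.1999  0.018 ] viewer mm [ 214.5 -309.7   18. ] z75 [0.0101 0.018  0.0208]
[335.6 256.6] 710.5 [0.573  0.1838 0.1485] viewer mm [-23.4  21.  148.5] z75 [0.1477 0.1485 0.149 ]
[226.8 256.3] 731.5 [0.5614 0.1442 0.1484] viewer mm [-23.6 -20.4 148.4] z75 [0.1474 0.1484 0.1489]
[511.9 248. ] 281.0 [0.7598 0.3285 0.0321] viewer mm [116.  211.7  32.1] z75 [0.0214 0.0321 0.0346]
[0.5829 0.1596 0.1539]
glass plane in tool: slope deg [-0.25 13.45] z at centre 0.0065 centroid [-0.0001 -0.0001  0.0065]
rim z 0.004 2630
t 12.55 [0.583  0.1596 0.1539] [ 0.484 -0.138 -0.864] F [ 5.4  -1.61  4.85]
```

View pics/w7.png

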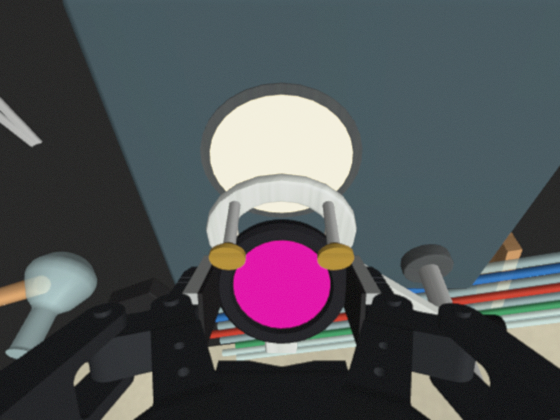

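The wrist view shows both brass heads, at (227,257) and (336,257), over the plate's low rim. The push reads 4.7 N, so the edge is home. I'll work out the rows for letting the far edge down, pivoting at the pins.

```bash
python3 - <<'E'
import numpy as np
def tcp(th,c):
    t=np.deg2rad(th); return np.array(c)-13.7*np.array([np.sin(t),-np.cos(t)])
hc=lambda th:18.27*np.sin(np.deg2rad(th))
cx={30:0,27.5:.5,25:.8,22.5:.9,20:1.0,17.5:1.0,15:1.0,12.5:.9,10:.8,7.5:.6,5:.4,2.5:.1,0:-.1}
ths=list(cx)
for a,b in zip(ths,ths[1:]):
    d=tcp(b,(cx[b],hc(b)))-tcp(a,(cx[a],hc(a))); t=np.deg2rad(a)
    # tool y = (cos,+sin)(x,Z), tool z=(sin,-cos)
    print(a,b,"dp y %.2f z %.2f mm"%(d@[np.cos(t),np.sin(t)],d@[np.sin(t),-np.cos(t)]),"rot %.4f"%np.deg2rad(a-b))
E
```

```text
30 27.5 dp y 0.68 z 0.87 mm rot 0.0436
27.5 25 dp y 0.53 z 0.79 mm rot 0.0436
25 22.5 dp y 0.38 z 0.72 mm rot 0.0436
22.5 20 dp y 0.41 z 0.74 mm rot 0.0436
20 17.5 dp y 0.34 z 0.72 mm rot 0.0436
17.5 15 dp y 0.37 z 0.74 mm rot 0.0436
15 12.5 dp y 0.30 z 0.74 mm rot 0.0436
12.5 10 dp y 0.33 z 0.75 mm rot 0.0436
10 7.5 dp y 0.26 z 0.75 mm rot 0.0436
7.5 5 dp y 0.30 z 0.77 mm rot 0.0436
5 2.5 dp y 0.23 z 0.78 mm rot 0.0436
2.5 0 dp y 0.36 z 0.80 mm rot 0.0436
```

```bash
python3 -m jog '{"hand":[0.6,0.6],"dp":[[0,0.0007,0.0009],[0,0,0]],"rotation":[[0.0436,0,0],[0,0,0]]}' >/dev/null
python3 st.py
python3 -m jog '{"hand":[0.6,0.6],"dp":[[0,0.0005,0.0008],[0,0,0]],"rotation":[[0.0436,0,0],[0,0,0]]}' >/dev/null
python3 st.py
```

```text
t 12.8 TCPv [ -6.08   0.35 153.4 ] tilt 27.66 side 0.07 plate c [  0.28   0.36 141.27] Fv [ 3.25 -0.23  5.65] M [-0.06 -0.76 -0.04] op 0.623
t 13.05 TCPv [ -5.34   0.35 152.89] tilt 25.17 side 0.06 plate c [  0.49   0.37 140.49] Fv [ 2.25 -0.42  7.71] M [-0.01 -0.72 -0.02] op 0.622
```

```bash
python3 -m jog '{"hand":[0.6,0.6],"dp":[[0,0.0004,0.0007],[0,0,0]],"rotation":[[0.0436,0,0],[0,0,0]]}' >/dev/null
python3 st.py
```

```text
t 13.3 TCPv [ -4.72   0.33 152.36] tilt 22.66 side 0.06 plate c [  0.56   0.34 139.72] Fv [ 4.17 -0.87  7.01] M [-0.02 -0.63  0.04] op 0.625
```

```bash
python3 -m jog '{"hand":[0.6,0.6],"dp":[[0,0.0004,0.0006],[0,0,0]],"rotation":[[0.0436,0,0],[0,0,0]]}' >/dev/null
python3 st.py
```

```text
t 13.55 TCPv [ -4.37   0.34 151.99] tilt 20.13 side 0.04 plate c [  0.34   0.35 139.12] Fv [ 1.51 -1.34  8.29] M [-0.03 -0.55 -0.02] op 0.621
```

```bash
python3 -m jog '{"hand":[0.6,0.6],"dp":[[0,0.0003,0.0006],[0,0,0]],"rotation":[[0.0436,0,0],[0,0,0]]}' >/dev/null
python3 st.py
```

```text
t 13.8 TCPv [ -4.08   0.33 151.69] tilt 17.6 side 0.02 plate c [6.0000e-02 3.3000e-01 1.3863e+02] Fv [ 0.15 -0.18  9.51] M [-0.07 -0.32  0.04] op 0.621
```

```bash
python3 -m jog '{"hand":[0.6,0.6],"dp":[[0,0.0003,-0.0011],[0,0,0]],"rotation":[[0,0,0],[0,0,0]]}' >/dev/null
python3 st.py; python3 pl.py w8; python3 - <<'E'
from h import *
from cell import imaging
c=imaging.capture("side"); u,v=proj(c,vw([0,0,.14])).astype(int); print(u,v)
cv2.imwrite("pics/s8.png",cv2.resize(c["frame"][v-60:v+60,u-80:u+80],None,fx=5,fy=5,interpolation=2))
E
```

```text
t 14.05 TCPv [ -4.34   0.31 152.08] tilt 17.63 side 0.04 plate c [ -0.2    0.32 139.02] Fv [2.42 1.17 6.4 ] M [ 0.01 -0.61  0.04] op 0.621
glass plane in tool: slope deg [-0.15 22.61] z at centre 0.0063 centroid [-0.0001 -0.0002  0.0062]
rim z 0.004 2630
t 14.1 [0.5856 0.1587 0.1521] [ 0.291 -0.083 -0.953] F [ 2.58 -0.07  6.46]
229 294
```

View pics/w8.png

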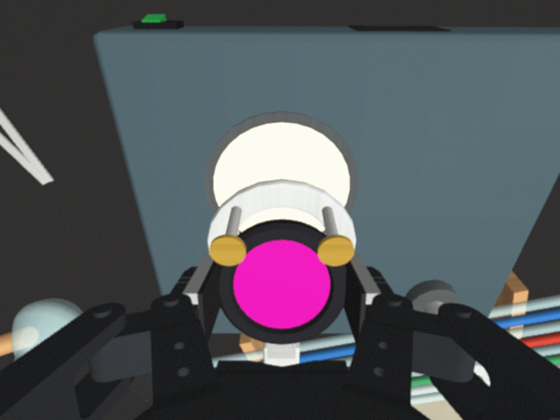

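View pics/s8.png

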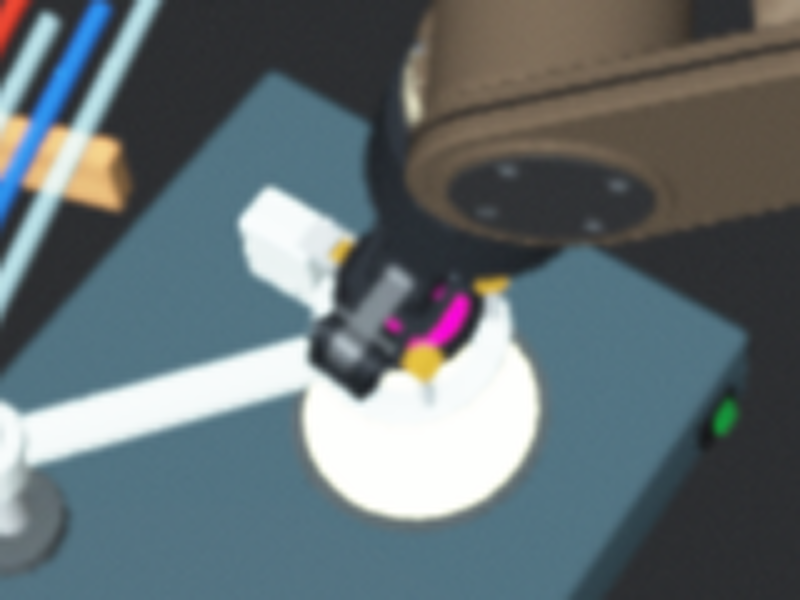

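The low rim is still under both heads (wrist: 228,251 and 336,251), and in the side view the far rim is at the roller (342,250). I'll open the fingers gently here.

```bash
python3 -m jog '{"hand":[0.35,0.30,0.2,0.15,0.15],"dp":[[0,0,0],[0,0,0],[0,0,0],[0,0,0],[0,0,0]],"rotation":[[0,0,0],[0,0,0],[0,0,0],[0,0,0],[0,0,0]]}' >/dev/null
python3 st.py; python3 pl.py w9
```

```text
t 14.78 TCPv [-5.3200e+00 -1.0000e-01  1.5083e+02] tilt 17.42 side -0.03 plate c [-1.2200e+00 -1.1000e-01  1.3776e+02] Fv [-0.05 -0.17 -0.28] M [0.01 0.12 0.01] op 0.851
glass plane in tool: slope deg [ 0.09 22.23] z at centre 0.0045 centroid [0.0002 0.0014 0.005 ]
rim z 0.0032 3086
t 14.82 [0.5847 0.1586 0.1511] [ 0.288 -0.083 -0.954] F [-0.05 -0.12 -1.54]
```

View pics/w9.png

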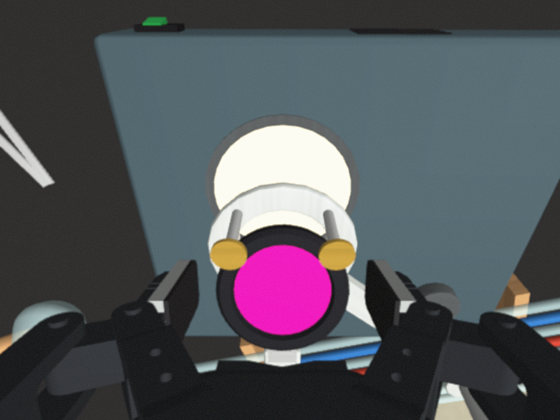

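Released: the plate stays put on the ledges and roller, with its rim under both heads. Now I'll retract along the tool axis and straighten up.

```bash
python3 -m jog '{"hand":[0.15,0.15,0.15,0.15,0.15],"dp":[[0,0,-0.015],[0,0,-0.03],[0,0,-0.03],[0,0,0],[0,0,0]],"rotation":[[0,0,0],[0,0,0],[0.1,0,0],[0.1,0,0],[0.105,0,0]]}' >/dev/null
python3 -m jog '{"hand":[0.7,0.72,0.72,0.72,0.72],"dp":[[0,0,0],[0,0,0],[0,0,0],[0,0,0],[0,0,0]],"rotation":[[0,0,0],[0,0,0],[0,0,0],[0,0,0],[0,0,0]]}' >/dev/null
cat > pv.py <<'E'
from h import *
from cell import imaging
import sys
c=imaging.capture("wrist"); cv2.imwrite(f"pics/{sys.argv[1]}.png",c["frame"])
o,p,R=state(); P,ok=cloud(c)
hsv=cv2.cvtColor(c["frame"],cv2.COLOR_BGR2HSV)
m=cv2.inRange(hsv,(140,120,80),(162,255,255)); k=max(cv2.findContours(m,0,2)[0],key=cv2.contourArea); e=cv2.fitEllipse(k)
g=(cv2.erode(m,np.ones((7,7)))>0)&ok
W=RV().inv().apply(P[g]-V)*1e3
for _ in range(6):
    A=np.c_[W[:,:2],np.ones(len(W))]; s=np.linalg.lstsq(A,W[:,2],rcond=None)[0]; r=abs(W[:,2]-A@s); W=W[r<max(1.0,1.5*np.median(r))]
n=np.r_[-s[:2],1]; n/=np.linalg.norm(n); ctr=W.mean(0)
print("glass slope deg x,y",np.rad2deg(np.arctan(s[:2])).round(2),"ctr",ctr.round(2),"underside ctr",(ctr-7*n).round(2),len(W))
Q=R.inv().apply((P-p).reshape(-1,3)).reshape(P.shape)*1e3
for sg in (-1,1):
    f=ok&(Q[...,2]>-5)&(Q[...,2]<25)&(Q[...,0]*sg>0)&(abs(Q[...,1])<20)
    if f.sum(): print("finger",sg,np.percentile(Q[f],[2,98],axis=0).round(1).tolist())
E
python3 pv.py w10; python3 st.py; python3 br.py
```

```text
glass slope deg x,y [18.8  -0.15] ctr [ -1.12   0.24 146.4 ] underside ctr [  1.14   0.22 139.77] 2028
finger -1 [[-25.0, -11.4, -4.6], [-11.8, 9.2, 17.2]]
finger 1 [[12.0, -11.3, -4.7], [25.3, 9.3, 17.0]]
t 16.12 TCPv [-2.7530e+01  8.0000e-02  2.2303e+02] tilt 0.04 side -0.0 plate c [-2.7520e+01  8.0000e-02  2.0933e+02] Fv [ 0.17 -0.57  0.31] M [-0.02 -0.04  0.01] op 0.281
[473.5 321.4] 300.0 [0.7629 0.328  0.0174] viewer mm [119.  212.1  17.4] z75 [0.0051 0.0174 0.0308]
[314.2 241.1] 338.5 [0.5741 0.183  0.1485] viewer mm [-22.2  20.4 148.5] z75 [0.1475 0.1485 0.1492]
[249.3 240.9] 344.5 [0.5627 0.1444 0.1485] viewer mm [-22.4 -19.8 148.5] z75 [0.1476 0.1485 0.1493]
[  6.7 236.3] 866.0 [ 0.5308 -0.125   0.0109] viewer mm [  21.6 -287.5   10.9] z75 [0.0097 0.0109 0.0119]
[0.5633 0.1649 0.223 ]
```

View pics/w10.png

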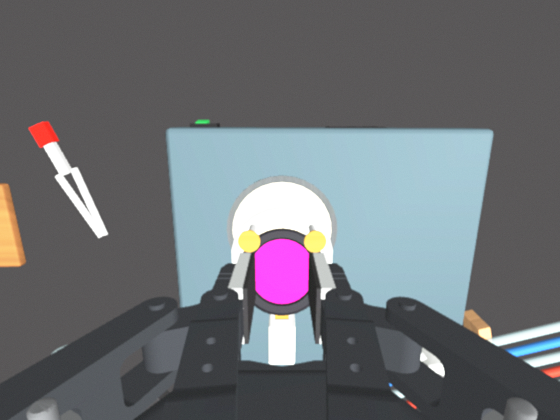

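The plate rests at 18.8° with its centre at (1.1, 0.2) mm, as the geometry predicts for a rim that is home and lying on the roller at (281,317). The half-open fingers leave a 24 mm gap, so they'll straddle the roller and press the rim on both sides of it, clear of the recessed glass.

```bash
python3 -m jog '{"hand":[0.72,0.72,0.72,0.72],"dp":[[0.0002,0.024,0],[0,0.0215,0.015],[0,0,0.023],[0,0,0]],"rotation":[[0,0,0],[0,0,0],[0,0,0],[0,0,0]]}' >/dev/null
python3 st.py; python3 pv.py w11
```

```text
t 16.68 TCPv [ 16.95  -0.38 182.46] tilt -0.24 side -0.11 plate c [ 16.89  -0.41 168.76] Fv [-0.33  0.34  0.17] M [ 0.   -0.06 -0.02] op 0.282
glass slope deg x,y [18.89 -0.11] ctr [ -1.13   0.34 146.39] underside ctr [  1.13   0.33 139.77] 4057
finger -1 [[-25.4, -12.0, -4.7], [-12.2, 8.8, 18.7]]
finger 1 [[11.5, -11.9, -4.7], [24.7, 8.9, 18.3]]
```

View pics/w11.png

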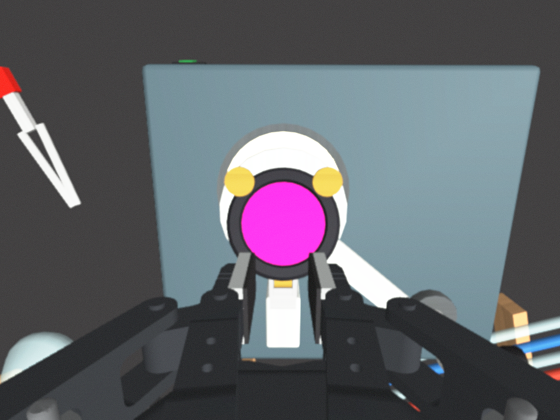

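```bash
python3 -m jog '{"hand":[0.72,0.72,0.72],"dp":[[0.0004,0.0005,0.0025],[0,0,0.001],[0,0,0]],"rotation":[[0,0,0],[0,0,0],[0,0,0]]}' >/dev/null
python3 st.py
python3 -m jog '{"hand":[0.72,0.72],"dp":[[0,0,0.001],[0,0,0]],"rotation":[[0,0,0],[0,0,0]]}' >/dev/null
python3 st.py
python3 -m jog '{"hand":[0.72,0.72],"dp":[[0,0,0.001],[0,0,0]],"rotation":[[0,0,0],[0,0,0]]}' >/dev/null
python3 st.py
```

```text
t 17.1 TCPv [ 18.78   0.79 182.17] tilt 0.08 side 0.02 plate c [ 18.8    0.8  168.47] Fv [ 0.66 -0.97 -0.94] M [ 0.04 -0.05 -0.04] op 0.278
t 17.35 TCPv [ 18.65   0.64 180.57] tilt 0.04 side -0.0 plate c [ 18.66   0.64 166.87] Fv [-0.26  0.11 -0.26] M [0.02 0.05 0.01] op 0.278
t 17.6 TCPv [ 18.62   0.59 179.37] tilt 0.02 side -0.01 plate c [ 18.62   0.58 165.67] Fv [ 0.92 -0.61  0.48] M [-0.01 -0.    0.05] op 0.281
```

```bash
python3 -m jog '{"hand":[0.72,0.72,0.72],"dp":[[-0.0003,0,0.001],[0,0,0.001],[0,0,0]],"rotation":[[0,0,0],[0,0,0],[0,0,0]]}' >/dev/null
python3 st.py
python3 -m jog '{"hand":[0.72,0.72],"dp":[[0,0,0.001],[0,0,0]],"rotation":[[0,0,0],[0,0,0]]}' >/dev/null
python3 st.py
```

```text
t 17.98 TCPv [ 18.6    0.3  177.36] tilt 0.02 side -0.01 plate c [ 18.61   0.3  163.66] Fv [0.52 0.11 0.89] M [-0.    0.01 -0.01] op 0.283
t 18.23 TCPv [ 18.64   0.32 176.43] tilt 0.02 side -0.0 plate c [ 18.64   0.32 162.73] Fv [ 0.61 -1.21  0.2 ] M [ 0.01 -0.03 -0.01] op 0.281
```

```bash

python3 -m jog '{"hand":[0.72,0.72],"dp":[[0,0,0.001],[0,0,0]],"rotation":[[0,0,0],[0,0,0]]}' >/dev/null
python3 st.py
```

```text
t 18.48 TCPv [ 18.77   0.38 175.7 ] tilt 0.05 side 0.01 plate c [ 18.78   0.38 162.  ] Fv [ 0.02 -0.33  0.18] M [0.01 0.05 0.  ] op 0.278
```

Contact looks close (the actual motion is starting to lag the command). I'll press on in 1 mm steps.

```bash

python3 -m jog '{"hand":[0.72,0.72],"dp":[[0,0,0.001],[0,0,0]],"rotation":[[0,0,0],[0,0,0]]}' >/dev/null
python3 st.py
python3 -m jog '{"hand":[0.72,0.72],"dp":[[0,0,0.001],[0,0,0]],"rotation":[[0,0,0],[0,0,0]]}' >/dev/null
python3 st.py
```

```text
t 18.73 TCPv [ 18.83   0.43 175.12] tilt 0.06 side 0.01 plate c [ 18.85   0.44 161.42] Fv [-1.61 -0.13  3.19] M [-0.1   0.11 -0.  ] op 0.28
t 18.98 TCPv [ 19.02   0.44 174.11] tilt 0.1 side 0.02 plate c [ 19.05   0.45 160.41] Fv [-0.21  0.11  3.15] M [-0.09  0.12 -0.01] op 0.283
```

```bash

python3 -m jog '{"hand":[0.72,0.72],"dp":[[0,0,0.001],[0,0,0]],"rotation":[[0,0,0],[0,0,0]]}' >/dev/null
python3 st.py
```

```text
t 19.23 TCPv [ 19.27   0.37 172.65] tilt 0.14 side 0.02 plate c [ 19.3    0.37 158.95] Fv [ 1.75 -0.52  3.  ] M [ 0.05 -0.26  0.03] op 0.284
```

```bash

for i in 1; do python3 -m jog '{"hand":[0.72,0.72],"dp":[[0,0,0.001],[0,0,0]],"rotation":[[0,0,0],[0,0,0]]}' >/dev/null
python3 st.py; done
python3 -m jog '{"hand":[0.72,0.72],"dp":[[0,0,0.001],[0,0,0]],"rotation":[[0,0,0],[0,0,0]]}' >/dev/null
python3 st.py
```

```text
t 19.48 TCPv [ 19.31   0.35 171.72] tilt 0.13 side 0.02 plate c [ 19.34   0.35 158.02] Fv [ 2.8  -0.23  2.72] M [-0.03 -0.45  0.02] op 0.279
t 19.73 TCPv [ 17.9    0.2  169.57] tilt -0.11 side -0.03 plate c [ 17.87   0.2  155.87] Fv [1.55 0.22 1.02] M [ 0.01 -0.19 -0.01] op 0.279
```

```bash

python3 -m jog '{"hand":[0.72,0.72],"dp":[[0,0,0.001],[0,0,0]],"rotation":[[0,0,0],[0,0,0]]}' >/dev/null
python3 st.py; python3 pv.py w12
```

```text
t 19.98 TCPv [ 18.16   0.25 168.99] tilt -0.05 side -0.03 plate c [ 18.14   0.24 155.29] Fv [0.17 0.11 1.05] M [-0.01 -0.09  0.03] op 0.279
glass slope deg x,y [ 8.28 -0.01] ctr [ -1.31   0.38 143.45] underside ctr [ -0.3    0.37 136.52] 4611
finger -1 [[-25.6, -18.8, -3.8], [-0.2, 17.9, 24.9]]
finger 1 [[0.3, -18.8, -3.4], [25.9, 17.6, 24.9]]
```

View pics/w12.png

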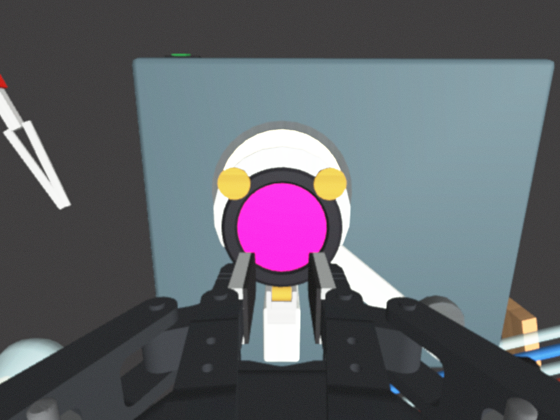

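The plate's edge has dropped past the first part of the roller and tilt is now 8.3°, still under both heads. I'll continue.

```bash

python3 -m jog '{"hand":[0.72,0.72],"dp":[[0,0,0.001],[0,0,0]],"rotation":[[0,0,0],[0,0,0]]}' >/dev/null
python3 st.py
python3 -m jog '{"hand":[0.72,0.72],"dp":[[0,0,0.001],[0,0,0]],"rotation":[[0,0,0],[0,0,0]]}' >/dev/null
python3 st.py
```

```text
t 20.27 TCPv [ 18.4    0.24 168.28] tilt -0.02 side -0.02 plate c [ 18.39   0.23 154.58] Fv [-0.31  0.09  1.26] M [-0.07 -0.03 -0.01] op 0.274
t 20.52 TCPv [ 18.49   0.31 167.12] tilt 0.0 side -0.01 plate c [ 18.49   0.31 153.42] Fv [ 0.23 -0.11  0.31] M [ 0.03 -0.05 -0.04] op 0.279
```

```bash

python3 -m jog '{"hand":[0.72,0.72],"dp":[[0,0,0.001],[0,0,0]],"rotation":[[0,0,0],[0,0,0]]}' >/dev/null
python3 st.py
```

```text
t 20.77 TCPv [ 18.27   0.32 165.98] tilt -0.03 side -0.01 plate c [ 18.26   0.32 152.28] Fv [-0.26  0.09  0.68] M [-0.02 -0.01  0.01] op 0.281
```

```bash

python3 -m jog '{"hand":[0.72,0.72],"dp":[[0,0,0.001],[0,0,0]],"rotation":[[0,0,0],[0,0,0]]}' >/dev/null
python3 st.py
```

```text
t 21.02 TCPv [ 18.54   0.31 165.3 ] tilt 0.01 side -0.01 plate c [ 18.55   0.3  151.6 ] Fv [ 0.03 -0.02 -0.06] M [ 0.01  0.03 -0.03] op 0.28
```

```bash
python3 pv.py w13
```

```text
glass slope deg x,y [-0.29  0.07] ctr [ -0.84   0.29 141.65] underside ctr [ -0.87   0.3  134.65] 4637
finger -1 [[-25.6, -19.4, -3.5], [-0.2, 17.6, 24.7]]
finger 1 [[0.3, -19.5, -3.7], [25.6, 17.1, 24.7]]
```

View pics/w13.png

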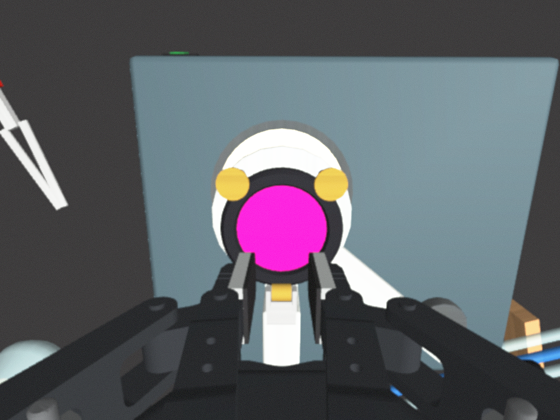

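The plate now measures level (-0.3°), with its underside at 134.65 mm, which matches the felt seat. One gentle confirming press, then I'll retract.

```bash

python3 -m jog '{"hand":[0.72,0.72,0.72],"dp":[[0,0,0.001],[0,0,0.0007],[0,0,0]],"rotation":[[0,0,0],[0,0,0],[0,0,0]]}' >/dev/null
python3 st.py
python3 -m jog '{"hand":[0.72,0.72],"dp":[[0,0,0.0007],[0,0,0]],"rotation":[[0,0,0],[0,0,0]]}' >/dev/null
python3 st.py
```

```text
t 21.45 TCPv [ 18.7    0.35 163.97] tilt 0.04 side -0.0 plate c [ 18.71   0.35 150.27] Fv [-0.23 -0.06  0.51] M [0.02 0.03 0.06] op 0.282
t 21.7 TCPv [ 18.79   0.38 163.85] tilt 0.05 side 0.0 plate c [ 18.8    0.38 150.15] Fv [-1.66 -1.12  3.27] M [-0.15  0.32  0.04] op 0.287
```

```bash

python3 -m jog '{"hand":[0.72,0.72],"dp":[[0,0,0.0008],[0,0,0]],"rotation":[[0,0,0],[0,0,0]]}' >/dev/null
python3 st.py
```

```text
t 21.95 TCPv [ 18.86   0.41 163.68] tilt 0.05 side -0.0 plate c [ 18.87   0.41 149.98] Fv [-2.4  -1.27  7.04] M [-0.24  0.48 -0.02] op 0.285
```

The rim is firm there: the force rose to 7 N over 0.2 mm, so the plate is seated. Retracting and checking.

```bash

python3 -m jog '{"hand":[0.72,0.72,0.72,0.72,0.72],"dp":[[0,0,-0.005],[0,0,-0.025],[0,0,-0.03],[0,-0.02,-0.02],[0,-0.02,0]],"rotation":[[0,0,0],[0,0,0],[0,0,0],[0,0,0],[0,0,0]]}' >/dev/null
python3 -m jog '{"hand":[0.72,0.72,0.72,0.72],"dp":[[0,0,0],[0,0,0],[0,0,0],[0,0,0]],"rotation":[[0,0,0],[0,0,0],[0,0,0],[0,0,0]]}' >/dev/null
python3 st.py; python3 pv.py w14; python3 br.py
python3 - <<'E'
from h import *
from cell import imaging
for n in("side","top"):
    c=imaging.capture(n); u,v=proj(c,vw([0,0,.14])).astype(int)
    cv2.imwrite(f"pics/{n}14.png",c["frame"])
    hsv=cv2.cvtColor(c["frame"],cv2.COLOR_BGR2HSV)
    for nm,(a,b) in dict(amber=(20,28),blue=(105,118)).items():
        m=cv2.inRange(hsv,(a,150,100),(b,255,255))
        for k in cv2.findContours(m,0,2)[0]:
            if cv2.contourArea(k)>150: e=cv2.fitEllipse(k); print(n,nm,ray(c,e[0],.025).round(4))
    if n=="side": cv2.imwrite("pics/s14.png",cv2.resize(c["frame"][v-60:v+60,u-80:u+80],None,fx=5,fy=5,interpolation=2))
E
```

```text
t 23.07 TCPv [-2.0940e+01  2.0000e-01  2.4192e+02] tilt 0.01 side -0.01 plate c [-2.0940e+01  2.0000e-01  2.2822e+02] Fv [-0.65  0.35  0.13] M [-0.03  0.    0.02] op 0.282
glass slope deg x,y [-0.4  -0.09] ctr [ -0.59   0.3  141.62] underside ctr [ -0.64   0.29 134.62] 1754
finger -1 [[-25.0, -11.3, -4.8], [-11.8, 9.2, 17.3]]
finger 1 [[11.9, -11.2, -4.7], [25.2, 9.0, 17.6]]
[253.8 356. ] 105.0 [0.7624 0.0721 0.0108] viewer mm [189.5 -33.8  10.8] z75 [0.004  0.0108 0.0191]
[464.2 310. ] 349.0 [0.7674 0.3268 0.0159] viewer mm [123.7 212.2  15.9] z75 [0.0036 0.0159 0.0299]
[281.3 290. ] 107.5 [0.6158 0.1498 0.1494] viewer mm [2.710e+01 1.000e-01 1.494e+02] z75 [0.1469 0.1494 0.1507]
[311.4 222.7] 292.0 [0.5742 0.1829 0.1485] viewer mm [-22.   20.4 148.5] z75 [0.1474 0.1485 0.1493]
[251.6 222.4] 295.5 [0.5629 0.1444 0.1484] viewer mm [-22.2 -19.7 148.4] z75 [0.1474 0.1484 0.1493]
[ 12.3 219.1] 1759.0 [ 0.5223 -0.1286  0.0111] viewer mm [  14.5 -293.2   11.1] z75 [0.0099 0.0111 0.012 ]
[0.5695 0.1633 0.2421]
side blue [0.7999 0.3654 0.025 ]
side blue [0.8002 0.0765 0.025 ]
top amber [ 0.4843 -0.2471  0.025 ]
top blue [ 0.5107 -0.1621  0.025 ]
```

View pics/s14.png

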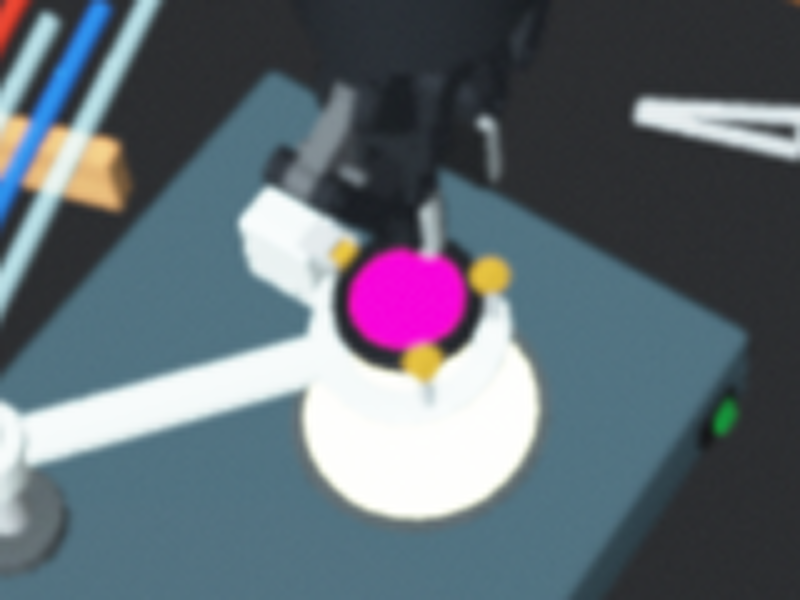

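View pics/w14.png

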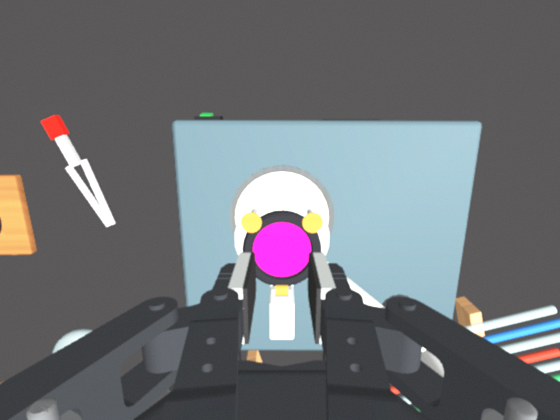

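View pics/side14.png

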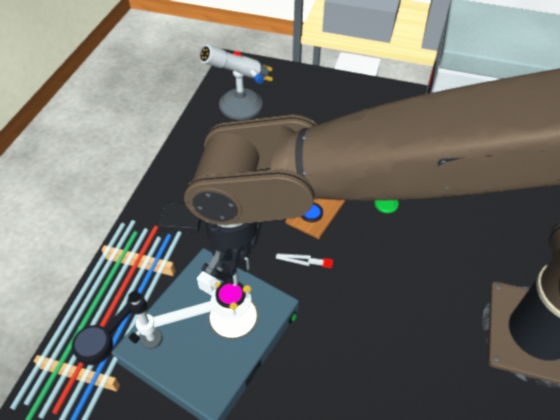

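In the side crop the plate lies flat under both pin heads (490,275 and 423,362) and the roller (343,252). Amber and blue read exactly as at the start in the top view, and the arm is clear. Handing in.

```bash
python3 -c "
from cell import finish_job; print(finish_job())"
```

```text
the job is handed in; nothing more can be done
None
```

The magenta tint plate is in the holder and the job is handed in, at about 23 s of the 64 s. I lifted the plate by its rim and slid its low edge along the ledges until both pins pushed back with about 5 N. I then rested the far edge on the roller and pressed the rim on both sides of the roller until it snapped under.

**Last checks**
- **Level and height:** the plate reads level within about 0.4°. Its underside is at 134.6 mm, in line with the 134.5 mm the pin heads imply and the roughly 133.5 mm felt at the ledges.
- **Position:** the centre is about 0.6 to 0.9 mm from my estimate of the viewer's axis, which is itself good to about 1 mm.
- **Seating:** a confirming press was firm, rising to 7 N over 0.2 mm. The largest wrist force I read while fitting the plate was about 10 N.
- **Pins and roller:** in the images the rim lies under both brass heads and the roller.
- **Bystanders:** amber and blue read exactly as at the start in the top view. The tweezers look unmoved, and the arm never went near the paddle, marver or flask; I did not re-measure any of these.

**Disagreements and gaps**
- The snap needed only about 3 to 4 N on the wrist sensor at the readings I took, less than the 10 to 15 N described.
- One early plane fit showed a false 20° plate tilt. It came from outliers and was disproved by a depth profile across the plate.
- Some wrist-camera readings taken while the arm was still settling were off by a few millimetres, so I retook the ones I relied on with the arm at rest.
- The contact forces on the ledges, pins and roller cannot be read directly, so those are inferred from the pose and the press.

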